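Set the bench length gauge with its knurled wheel and guard the setting

ROBOT

A 6-joint arm with a two-finger parallel gripper is mounted at the origin on the work surface; the furniture and walls round the work are solid. World frame = base frame: x ahead of the robot, y to its left, z up, the work surface at z = 0. Lengths are in m, angles in rad, forces in N, time in s.
With the tool pointing down it reaches from about 0.325 to 0.775 m from the base axis. Payload 5.5 kg.
Tool frame: the origin (TCP) lies midway between the tips of the shut fingers; the grasp point (between the pads) lies 19 mm behind it; z points along the fingers, y is the line along which they close (so a half turn about z gives the same grasp; the last joint's range is limited). The gripper opens to 85 mm and grips with 20 to 120 N. Pads are 22 mm wide; open, the fingers measure 114 mm over their backs; the gripper's body (76 mm by 85 mm) begins 54 mm behind the grasp point. The pads swing forward as they close: fully open they stand 13 mm farther back than shut.
Start: joints at [1.145, 0.091, 1.231, -0, 1.82, -0.057], TCP at [0.216, 0.56, 0.231] pointing down, gripper open.
Joint ranges: [-2.87, 2.87], [-0.86, 2.18], [0.17, 2.46], [-1.51, 4.65], [0.06, 2.69], [-2.65, 2.65]. Speed limits (rad/s): [2.57, 2.57, 3.01, 3.14, 3.14, 3.14].

INTERFACE

Orientations are given as [roll, pitch, yaw] about the fixed x, y, z axes, in that order (R = Rz(yaw) Ry(pitch) Rx(roll)).
In Python, from station import env, cams, spotter gives the robot as it stands.
- The arm moves only by the shell command python3 -m jog 'ROWS' [FORCE]. ROWS is JSON, a list of rows, each an object of numbers: "wx", "wy", "wz": the turn, a rotation vector about the tool's x, y, z in degrees; "x", "y", "z": the shift along the tool's x, y, z in m; "grip": the opening, from 0 (shut) to 1 (fully open). A call has 1 to 20 rows; each row is the pose to reach, as a shift and turn from the pose commanded when the call began, along the tool's axes at that moment; what a row does not reach only later rows make up. A row lasts 1/8 s, in which the tool goes at most 62.5 mm and 10.7 degrees, less where a joint would pass 70% of its speed; a pose out of reach is approached as far as the arm can. A call with a gripper value outside its range is refused whole. The fingers move at their own pace and stop on an object; FORCE is the grip in N (left out, the last holds). Time passes only in rows, so rows that repeat a pose let the fingers close. It gives the time, the measured TCP pose, the force, the opening and the grip force at its end, in the units of the state.
- env.state(): the state, without advancing time (a new reading comes with each control period).
- cams.get_image(name): name is "side" or "top"; returns a dict with "color" (480x640x3 uint8, red, green, blue), "z_map" (480x640 float32, m along the optical axis (not along the pixel's ray), 0 where there is no reading), "intrinsics" (3x3 intrinsics, pixels), "dist" ([k1, k2, p1, p2, k3] as OpenCV has them; the pictures are not rectified), "R" (3x3) and "t" (3): a world point X has camera coordinates R X + t. Camera axes: x right, y down, z forward; pixel columns grow to the right and rows downward; lengths in m; the calibration is good to about 2 mm. A picture is of the moment at which its call begins.
- env.hand_in(): hands the job in; it is judged then, once.
Trained networks look in a picture, given as the dict that the camera call returned (one of the last four; its "shot" number tells which), for a name from the list of things; names that differ only in an ending like _2 or _b are one class to them, and where a whole thing is asked for, a point or a joint stands for the part that bears it (a point fixed in the world has none). Each returns a list of dicts, best first, with "p" (0 to 1); they miss things now and then, are a little off and sometimes report something else, mostly with a low value. They report only what shows in the picture. A call takes as long as a camera call.
- spotter.find_in(label, picture): "box" ([centre column, centre row, width, height] in pixels, round what is visible of it).
- spotter.cut_out(label, picture): "region" (480x640 bool, what is visible of it) and "box" ([centre column, centre row, width, height] in pixels, round what is visible of it).
- spotter.landmark_of(label, picture): "pixel" ([column, row] in pixels: a listed point, or the origin of a listed thing).
The state is a dict: "t": time; "joint_positions": joint angles; "joint_velocities": joint speeds; "tau": joint torques, N m; "tcp_pos": TCP position; "tcp_rot": TCP orientation; "wrist_force": force on the tool from outside, world axes, zero at the start; "wrist_torque": the same for the moment, N m; "opening": opening from 0.0 (shut) to 1.0 (fully open); "grasp_force": force on a finger pad.
Only numpy, scipy, OpenCV 4.12 (cv2) and the standard library are available. Lean on these libraries where they do the work, as an engineer would, in place of code of your own. Each camera call takes 0.05 s, during which the arm holds its last target. There are 200 camera calls.

TASK

Set the bench length gauge for the next batch: roll its knurled wheel with a fingertip, pressing lightly and stroke by stroke, until the gap has closed so far that the pointer on the sliding jaw stands in the slot of the brass set rider. Then push the hinged sheet-metal guard over the wheel with a fingertip until it lies fully shut, so that the setting cannot be knocked, and let go. Move the jaw only by the wheel, leave the rider where it is clamped, do not pick up or shift any of the things standing around, and do not squeeze the wheel.

Things in the scene. Friction and masses are not known exactly. Their poses are not given: they have to be found in the camera images.
- gauge: Bench length gauge, grey base 88 x 192 x 12 mm, screwed down. Origin at bench level; x axis to its back (away from the robot), y axis along it from the wheel end (-y) to the fixed anvil (+y). At y = -52 mm the wheel, +20 the jaw (start), +80 the fixed anvil's face. A scale bar, 34 mm high, runs along the front at x = -34 mm. Base: x -44 to 44, y -84 to 108 mm.
- wheel: Knurled steel wheel, 44 mm diameter, 14 mm wide, axis along the gauge's y; origin at its centre, 42 mm above the bench. It sits in a yoke, 58 mm (x) by 36 mm (y), 40 mm high at front and back, 50 mm at the bearing cheeks, so only its top is reached, from above. It stays where it is left; needs 1.4 N along the rim; a fingertip pressing with 4 to 15 N drives it.
- wheel_top (a point): Highest point of the wheel's rim, mid-width, 64 mm above the bench; fixed to the gauge. Stroking the rim here in the gauge's +x (away from the robot) closes the gap, towards the robot opens it. A screw moves the jaw 12 mm per turn of the wheel: 0.087 mm per mm of rim travel. 2.4 turns are left from the start.
- jaw: Sliding jaw, dark steel block 42 x 28 mm, top 59 mm above the bench (as is the fixed anvil block), on the way between wheel and anvil. Axes as the gauge's, origin at bench level under its middle; it closes to +y. Not to be pushed directly.
- pointer_tip (a point): Tip of the 2 mm wide steel pointer that stands out from the front of the jaw over the scale bar, 40 mm above the bench. Axes as the gauge's.
- rider_slot (a point): Middle of the slot, 6 mm wide and open above, in the top of the brass set rider (20 mm long, small clamp screw in front) on the scale bar; 37 mm above the bench, just under the pointer's path. Axes as the gauge's: set when the pointer's y here is 0. At the start the pointer stands 6 to 14 mm short of it (y negative).
- guard (a joint): Angle of the hinged aluminium guard, rad: 0 = shut, lying level over the wheel, its top 70 mm above the bench; it starts swung open towards the robot at 1.9 to 2.2 (at most 2.25). The stiff hinge (0.04 N m, about 1 N at the far edge) keeps it where it is left; its axis runs along the gauge's y at gauge x -33, y -52, z 43 mm. Shut, it covers the wheel: set first.
- guard_edge (a point): Outer face of the guard's top plate at its free edge, mid-width: with the guard shut 64 mm behind the hinge (gauge +x) and 27 mm above it; open, it stands in front of the yoke, about 80 to 95 mm high, outer face to the robot and down. The plate is 66 mm by 43 mm (along gauge y), 2 mm thick, with 12 mm skirts inward. Push it up and over, then down.
- wood_block: Drilled pine block, 48 x 105 mm, with turned pieces standing in it to 65 mm, the batch; behind the gauge. Origin under its middle. Leave alone.
- deburr_tool: Turned deburring tool, 84 mm long, 17 mm thick, lying along the front of the gauge. Leave alone.
- powder_cup: Small aluminium cup, 54 mm wide, 36 mm high, standing in front of the anvil end of the gauge. Leave alone.
- case_brush: Wooden bench brush, 190 mm long, lying along the wall at the right. Leave alone.
- die_box_2: Moulded case, 69 x 148 x 44 mm, left of the hand trimmer. Leave alone.
- jar_1: Small screw-lid jar, 66 mm wide, 58 mm high, left of the hand trimmer. Leave alone.
- tape_roll: Roll of tape lying flat, 70 mm wide, at the left edge. Leave alone.

How it is judged:
By the outcome, as a careful person would: the job done as asked, in the order asked, and still so for the second after the job is handed in, with the robot touching nothing.
It also fails if it takes over 67 s, if anything falls off the work surface, if the arm or the gripper's body presses on something with over 40 N, if the wrist force passes 120 N, or if a joint passes its speed limit or range.

## Working session

There is one attempt and no reset: what is moved stays moved. The work goes in short steps, Python scripts to look and compute and a shell command to move; the robot and the scene stay as the last step left them, time stands still between calls to the robot, and variables do not carry over. Pictures are saved under pics/ and viewed, at most 13 in all, crops included, and the job is handed in when it is done.

```bash
mkdir -p pics
cat > h.py <<'E'
import numpy as np, cv2
from station import env, cams, spotter
def world(im, px, z=None):
    K=np.array(im["intrinsics"]);d=np.array(im["dist"]);R=np.array(im["R"]);t=np.array(im["t"])
    n=cv2.undistortPoints(np.array([[px]],float),K,d)[0,0]
    ray=R.T@np.array([n[0],n[1],1]); o=-R.T@t
    if z is None:
        zz=im["z_map"][int(round(px[1])),int(round(px[0]))]; return o+ray*zz
    return o+ray*(z-o[2])/ray[2]
def proj(im,X):
    R=np.array(im["R"]);
    return cv2.projectPoints(np.array(X,float).reshape(-1,3),cv2.Rodrigues(R)[0],np.array(im["t"]),np.array(im["intrinsics"]),np.array(im["dist"]))[0][:,0]
E
python3 - <<'E'
from h import *
np.set_printoptions(precision=4,suppress=True)
Z=dict(gauge=0,wheel_top=.064,wheel=.042,jaw=0,pointer_tip=.04,rider_slot=.037,guard_edge=.085,guard=.05,powder_cup=0,deburr_tool=0.008,wood_block=0)
for n in("top","side"):
    im=cams.get_image(n); cv2.imwrite(f"pics/{n}0.png",im["color"][...,::-1])
    print(n,-np.array(im["R"]).T@im["t"])
    for k,z in Z.items():
        try:
            r=spotter.landmark_of(k,im)
            for q in r[:1]: print(k,np.round(q["pixel"],1),round(q["p"],2),world(im,q["pixel"],z),world(im,q["pixel"]))
        except Exception as e: print(k,e)
s=env.state();print(s)
E
```

```text
top [ 0.2634 -0.0393  1.3474]
gauge [377.6 202.1] 0.77 [ 0.5195 -0.1424  0.    ] [ 0.5155 -0.1408  0.0211]
wheel_top [396.6 198.7] 0.6 [ 0.5143 -0.1808  0.064 ] [ 0.5141 -0.1807  0.065 ]
wheel [378.8 200.9] 0.71 [ 0.5143 -0.142   0.042 ] [ 0.5181 -0.1436  0.0223]
jaw [362.1 200.5] 0.55 [ 0.5242 -0.1056  0.    ] [ 0.5131 -0.1028  0.0571]
pointer_tip [364.1 209.2] 0.75 [ 0.496  -0.1077  0.04  ] [ 0.4956 -0.1076  0.042 ]
rider_slot [355.  211.6] 0.44 [ 0.4913 -0.0867  0.037 ] [ 0.4935 -0.0872  0.0245]
guard_edge [392.6 234.5] 0.62 [ 0.4298 -0.1667  0.085 ] [ 0.4417 -0.1758 -0.005 ]
guard it knows: case_brush, deburr_tool, die_box, gauge, guard_edge, jar, jaw, pointer_tip, powder_cup, rider_slot, tape_roll, wheel, wheel_top, wood_block
powder_cup [334.9 238.1] 0.82 [ 0.4354 -0.039   0.    ] [ 0.4355 -0.039  -0.0011]
deburr_tool [398.1 199.2] 0.65 [ 0.5239 -0.1905  0.008 ] [ 0.5136 -0.1845  0.0609]
wood_block [367.5 163.9] 0.69 [ 0.6134 -0.1212  0.    ] [ 0.6051 -0.1192  0.0319]
side [1.334  0.3031 0.5847]
gauge [266.3 284.1] 0.77 [ 0.5329 -0.1307  0.    ] [ 0.621  -0.083   0.0643]
wheel_
[... 673 characters left out ...]
479  0.    ] [ 0.4625 -0.042   0.0098]
deburr_tool [293.9 273.8] 0.53 [ 0.4845 -0.0837  0.008 ] [ 0.5589 -0.0498  0.0585]
wood_block [256.1 309.6] 0.67 [ 0.6271 -0.1085  0.    ] [ 0.6529 -0.0934  0.0213]
{'t': 1.1, 'joint_positions': array([ 1.1453,  0.0911,  1.2307,  0.    ,  1.8198, -0.0567]), 'joint_velocities': array([-0.0015, -0.0016, -0.0004,  0.0013,  0.0004,  0.0003]), 'tau': array([ -0.0005, -45.8483, -41.8092,  -0.0002,   0.0012,  -0.    ]), 'tcp_pos': array([0.2163, 0.5597, 0.2313]), 'tcp_rot': array([ 3.1416, -0.    ,  2.7727]), 'wrist_force': array([-0.5139,  0.6006, -0.0005]), 'wrist_torque': array([ 0.0206, -0.0196,  0.0404]), 'grasp_force': 0.0, 'opening': 0.9974997749070067}
```

Run:
```python
import cv2
a=cv2.imread("pics/top0.png")[140:270,300:450];b=cv2.imread("pics/side0.png")[190:330,200:350]
cv2.imwrite("pics/c0.png",cv2.hconcat([cv2.resize(a,(400,347),interpolation=cv2.INTER_CUBIC),cv2.resize(b,(372,347),interpolation=cv2.INTER_CUBIC)]))
```

```text
(no output)
```

View pics/c0.png

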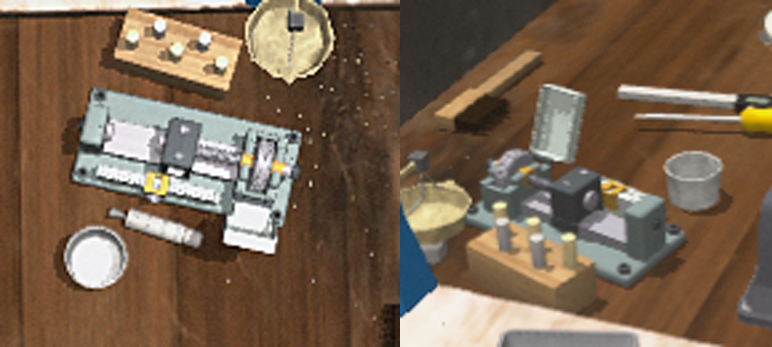

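View pics/top0.png

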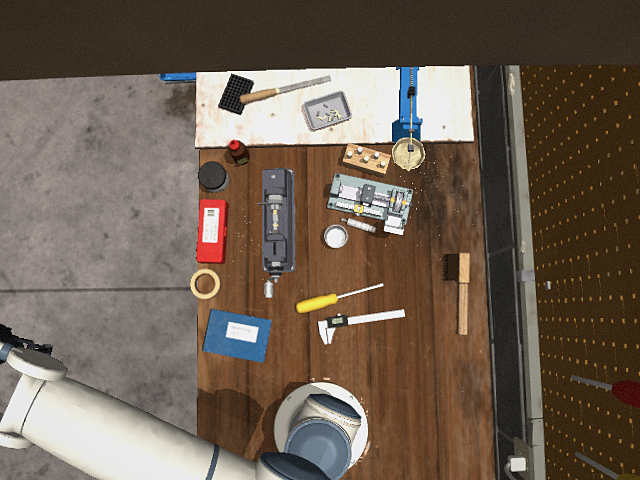

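The top view shows the wheel at about (398,202), the open guard at (394,224) in front of it, and the rider at (358,209), with the gauge turned about −12°. Next I'll fit the gauge pose.

```bash
cat > g.py <<'E'
from h import *
np.set_printoptions(precision=4,suppress=True)
import scipy.optimize as so
def tw(p,X):
    c,s=np.cos(p[2]),np.sin(p[2]); X=np.atleast_2d(X)
    return np.c_[p[0]+c*X[:,0]-s*X[:,1],p[1]+s*X[:,0]+c*X[:,1],X[:,2]]
E
python3 - <<'E'
from g import *
im=cams.get_image("top"); col=im["color"]
c=[(95,88),(301,130),(75,185)]
px=np.array([(300+a*.375,140+b*.3746) for a,b in c]+[(396.6,198.7)])
G=np.array([(.044,.108,.012),(.044,-.084,.012),(-.044,.108,.012),(0,-.052,.064)])
f=lambda p:(proj(im,tw(p,G))-px).ravel()
r=so.least_squares(f,[.51,-.13,-.2],loss="soft_l1");p=r.x
print(p,r.fun.reshape(-1,2))
# ICP-ish refinement by depth: points of height 8-16mm
K=np.array(im["intrinsics"]);print(K[0,0])
vv,uu=np.mgrid[150:250,310:430];P=np.array([world(im,(u,v)) for u,v in zip(uu.ravel(),vv.ravel())])
m=(P[:,2]>.007)&(P[:,2]<.2);Q=P[m]
c0,s0=np.cos(p[2]),np.sin(p[2]);d=Q[:,:2]-p[:2]
L=np.c_[d@[c0,s0],d@[-s0,c0],Q[:,2]]
# local height map print, 6mm cells
H=np.zeros((26,36))
for x,y,z in L:
    i=int((x+.11)//.006);j=int((y+.1)//.006)
    if 0<=i<26 and 0<=j<36:H[i,j]=max(H[i,j],z*1000)
for i in range(25,-1,-1):print("%4d"%(i*6-110),' '.join("%3d"%h for h in H[i]))
np.save("p.npy",p)
for n in("top","side"):
  D=[]
  for k in range(3):
    im=cams.get_image(n)
    for lab,z in(("pointer_tip",.04),("rider_slot",.037),("wheel_top",.064)):
        r=spotter.landmark_of(lab,im)
        if r:
            w=world(im,r[0]["pixel"],z)[:2]-p[:2];print(n,lab,round(r[0]["p"],2),r[0]["pixel"],w@[c0,s0],w@[-s0,c0])
  e=spotter.landmark_of("guard_edge",im)[0]["pixel"]
  for a in np.arange(1.8,2.3,.1):
    q=np.arctan2(.027,.064)+a; print(a, proj(im,tw(p,(-.033+.0695*np.cos(q),-.052,.043+.0695*np.sin(q))))[0]-e)
E
```

```text
[ 0.5236 -0.1365 -0.2152] [[-1.534   0.1478]
 [ 0.8096 -0.4129]
 [-1.2332 -0.4291]
 [ 2.8775  0.7058]]
575.5372655955478
  40   0   0   0   8   7   8  13   9  10  10  13  14  10  10  16  13  12  11  12  11  12  13  12  10  17  11  12  11  13  17  13  16  16  19  13   0
  34   0   0   0  17  18  13  14  17  15  12  16  15  14  15  13  12  17  13  13  18  11  12  14  13  18  16  13  11  15  14  12  15  15  18  15   0
  28   0   0   8  22  21  36  36  37  33   0   0  14  14  14  15  17  13  13  15  14  12   9  14  19  12  16  14  14  15  12  12  12  12  15  10   0
  22   0   0   0  11  16  42  40  42  44  45  42  34  18  17  15  17  16  15  51   0   0  57  15  12  13  14  15  13  10  12  14   9   0   0   0   0
  16   0   0   0  17  11  42  43  56  55  52  42  42  12  15  12  15  13  58  59  62  59  62  62  12  25  18  22  15  24  25  24  58  56  59  58   9
  10   0   0   0  14  14  50  51  57  61  59  52  46  23  23  25  22  26  24  61  59  61  60  60  26  27  24  29  27  26  25  23  60  61  64  57   0
   4   0   0   0   0   0  50  47  63  63  64  53  50  23  27  46   0  44  53  60  60 
[... 3857 characters left out ...]
0.029396764624543194
side wheel_top 0.76 [243.1, 251.1] 0.003309532329498314 -0.0564641273784266
side pointer_tip 0.77 [278.1, 261.6] -0.032142671377307884 0.013564931795890441
side rider_slot 0.47 [286.9, 262.1] -0.04464487436185267 0.02878980732323981
side wheel_top 0.58 [245.6, 249.6] -0.004984327920289336 -0.056164306807772034
side pointer_tip 0.67 [278.7, 260.6] -0.03643252137279282 0.0120332267376968
side rider_slot 0.63 [285.1, 262.7] -0.04038396967539799 0.026873577698335583
side wheel_top 0.96 [244.8, 250.7] -0.0001002039463853553 -0.05436694616687165
1.8 [-0.6089 -0.8163]
1.9000000000000001 [ 0.9601 -0.0123]
2.0 [2.406  1.0558]
2.1000000000000005 [3.7168 2.3738]
2.2 [4.8822 3.9255]
```

```bash
cat > r.py <<'E'
from g import *
import sys
def rect(n,p,z,N=6,x=(-.06,.03),y=(-.0,.07),s=.0002):
    a=0
    for _ in range(N):
        im=cams.get_image(n); a=a+im["color"][...,::-1].astype(np.float32)
    a/=N
    X,Y=np.meshgrid(np.arange(*y,s),np.arange(x[1],x[0],-s)[::1]) # rows: x decreasing; cols y increasing
    q=proj(im,tw(p,np.c_[Y.ravel(),X.ravel(),np.full(X.size,z)])).astype(np.float32)
    return cv2.remap(a,q[:,0].reshape(X.shape),q[:,1].reshape(X.shape),cv2.INTER_CUBIC).clip(0,255).astype(np.uint8)
if __name__=="__main__":
    p=np.load("p.npy")
    A=[rect(n,p,.039) for n in("top","side")]
    for a in A:
        for k in range(0,350,50): cv2.line(a,(k,0),(k,8),(0,0,255),1)
    cv2.imwrite(sys.argv[1],cv2.hconcat(A))
E
python3 r.py pics/r1.png
```

```text
(no output)
```

View pics/r1.png

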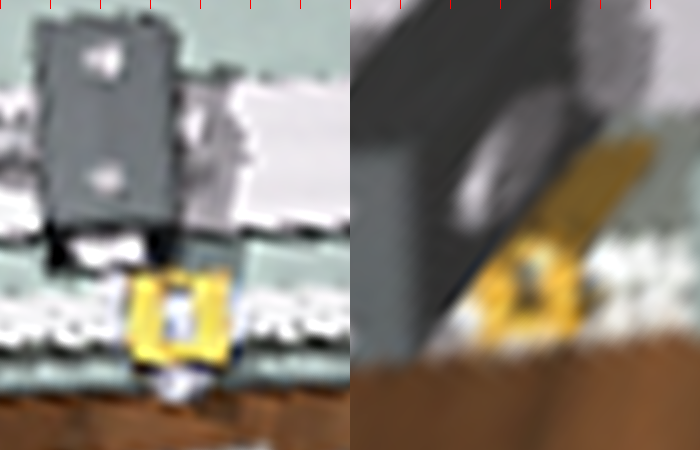

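The rectified top view shows the jaw centred at col 108 and the rider at col 180. The gap is about 14 mm, and my gauge frame is about 2 mm off in y. I'll correct it and compute the approach.

```bash
cat > m.py <<'E'
from g import *
from scipy.spatial.transform import Rotation as Ro
def plan(G,yaw=None):
    "shift in present tool axes to gauge point G, and turn"
    p=np.load("p.npy");s=env.state();R=Ro.from_euler("xyz",s["tcp_rot"])
    w=tw(p,G)[0];d=R.inv().apply(w-s["tcp_pos"])
    T=Ro.from_euler("xyz",[np.pi,0,np.pi/2+p[2]])
    return d,np.degrees((R.inv()*T).as_rotvec()),w
E
python3 - <<'E'
from m import *
p=np.load("p.npy");p[:2]=tw(p,(.001,.0019,0))[0,:2];np.save("p.npy",p)
print(p,plan((-.008,-.052,.12)))
E
```

```text
[ 0.525  -0.1349 -0.2152] (array([-0.5383, -0.5892,  0.1113]), array([ 0.0005,  0.0001, 81.2022]), array([ 0.506, -0.184,  0.12 ]))
```

```bash
python3 -m jog '[{"x":-0.538,"y":-0.589,"z":0.03,"wz":81.2,"grip":0},{"x":-0.538,"y":-0.589,"z":0.03,"wz":81.2,"grip":0},{"x":-0.538,"y":-0.589,"z":0.03,"wz":81.2,"grip":0},{"x":-0.538,"y":-0.589,"z":0.03,"wz":81.2,"grip":0},{"x":-0.538,"y":-0.589,"z":0.03,"wz":81.2,"grip":0},{"x":-0.538,"y":-0.589,"z":0.03,"wz":81.2,"grip":0},{"x":-0.538,"y":-0.589,"z":0.03,"wz":81.2,"grip":0},{"x":-0.538,"y":-0.589,"z":0.03,"wz":81.2,"grip":0},{"x":-0.538,"y":-0.589,"z":0.03,"wz":81.2,"grip":0},{"x":-0.538,"y":-0.589,"z":0.03,"wz":81.2,"grip":0},{"x":-0.538,"y":-0.589,"z":0.03,"wz":81.2,"grip":0},{"x":-0.538,"y":-0.589,"z":0.03,"wz":81.2,"grip":0},{"x":-0.538,"y":-0.589,"z":0.03,"wz":81.2,"grip":0},{"x":-0.538,"y":-0.589,"z":0.03,"wz":81.2,"grip":0},{"x":-0.538,"y":-0.589,"z":0.03,"wz":81.2,"grip":0},{"x":-0.538,"y":-0.589,"z":0.11,"wz":81.2,"grip":0},{"x":-0.538,"y":-0.589,"z":0.11,"wz":81.2,"grip":0}]'
python3 - <<'E'
from m import *
print(plan((-.008,-.052,.064)))
for n in("top","side"):
    im=cams.get_image(n);cv2.imwrite(f"pics/{n}1.png",im["color"][...,::-1])
a=cv2.imread("pics/top1.png")[140:270,300:450];b=cv2.imread("pics/side1.png")[190:330,200:350]
cv2.imwrite("pics/c1.png",cv2.hconcat([cv2.resize(a,(400,347),interpolation=cv2.INTER_CUBIC),cv2.resize(b,(372,347),interpolation=cv2.INTER_CUBIC)]))
E
```

```text
(array([-0.5383, -0.5892,  0.1673]), array([ 0.0005,  0.0001, 81.2022]), array([ 0.506, -0.184,  0.064]))invalid input at $[0]: expected keys wx, wy, wz, x, y, z, grip
```

View pics/c1.png

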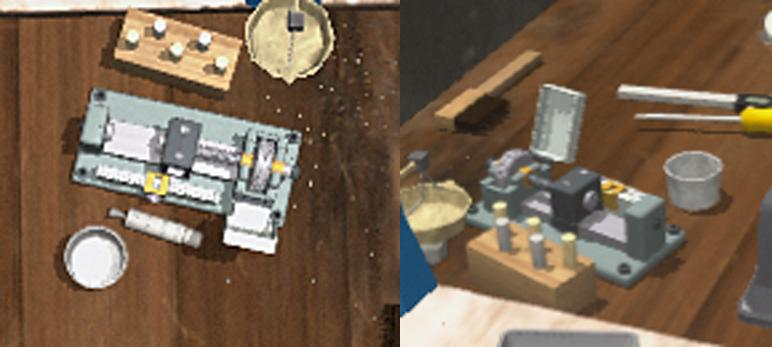

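The scene is unchanged because the move was refused: every row needs all seven keys. I'll resend it.

```bash
python3 -m jog '[{"wx":0,"wy":0,"x":-0.538,"y":-0.589,"z":0.03,"wz":81.2,"grip":0},{"wx":0,"wy":0,"x":-0.538,"y":-0.589,"z":0.03,"wz":81.2,"grip":0},{"wx":0,"wy":0,"x":-0.538,"y":-0.589,"z":0.03,"wz":81.2,"grip":0},{"wx":0,"wy":0,"x":-0.538,"y":-0.589,"z":0.03,"wz":81.2,"grip":0},{"wx":0,"wy":0,"x":-0.538,"y":-0.589,"z":0.03,"wz":81.2,"grip":0},{"wx":0,"wy":0,"x":-0.538,"y":-0.589,"z":0.03,"wz":81.2,"grip":0},{"wx":0,"wy":0,"x":-0.538,"y":-0.589,"z":0.03,"wz":81.2,"grip":0},{"wx":0,"wy":0,"x":-0.538,"y":-0.589,"z":0.03,"wz":81.2,"grip":0},{"wx":0,"wy":0,"x":-0.538,"y":-0.589,"z":0.03,"wz":81.2,"grip":0},{"wx":0,"wy":0,"x":-0.538,"y":-0.589,"z":0.03,"wz":81.2,"grip":0},{"wx":0,"wy":0,"x":-0.538,"y":-0.589,"z":0.03,"wz":81.2,"grip":0},{"wx":0,"wy":0,"x":-0.538,"y":-0.589,"z":0.03,"wz":81.2,"grip":0},{"wx":0,"wy":0,"x":-0.538,"y":-0.589,"z":0.03,"wz":81.2,"grip":0},{"wx":0,"wy":0,"x":-0.538,"y":-0.589,"z":0.03,"wz":81.2,"grip":0},{"wx":0,"wy":0,"x":-0.538,"y":-0.589,"z":0.03,"wz":81.2,"grip":0},{"wx":0,"wy":0,"x":-0.538,"y":-0.589,"z":0.11,"wz":81.2,"grip":0},{"wx":0,"wy":0,"x":-0.538,"y":-0.589,"z":0.11,"wz":81.2,"grip":0}]'
python3 - <<'E'
from m import *
print(plan((-.010,-.052,.064)),env.state()["wrist_force"])
for n in("top","side"):
    im=cams.get_image(n);cv2.imwrite(f"pics/{n}1.png",im["color"][...,::-1])
a=cv2.imread("pics/top1.png")[140:270,300:450];b=cv2.imread("pics/side1.png")[170:310,200:350]
cv2.imwrite("pics/c1.png",cv2.hconcat([cv2.resize(a,(400,347),interpolation=cv2.INTER_CUBIC),cv2.resize(b,(372,347),interpolation=cv2.INTER_CUBIC)]))
E
```

```text
t: 5.28
tcp_pos: [0.5038, -0.1815, 0.1175]
tcp_rot: [-3.135, -0.001, 1.357]
wrist_force: [0.2, -0.2, -0.0]
opening: 0.001
grasp_force: 0.0
(array([-0.002 ,  0.0011,  0.0535]), array([-0.3501, -0.0854,  0.1017]), array([ 0.5041, -0.1835,  0.064 ])) [ 0.1849 -0.1669 -0.029 ]
```

View pics/c1.png

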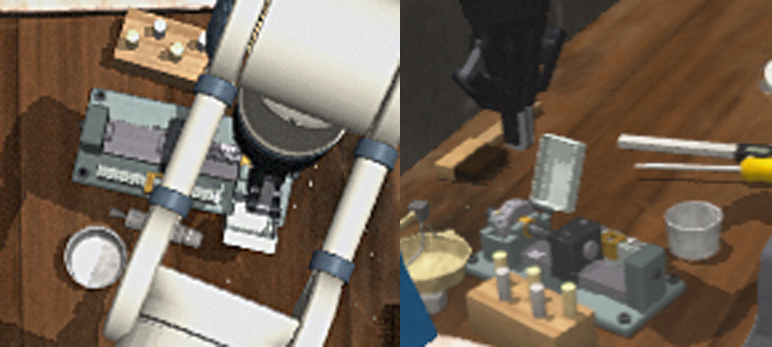

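The fingertip stands over the wheel, clear of the guard. Now I'll descend carefully and read the force.

```bash
python3 -m jog '[{"wx":0,"wy":0,"wz":0,"x":-0.002,"y":0,"z":0.045,"grip":0},{"wx":0,"wy":0,"wz":0,"x":-0.002,"y":0,"z":0.048,"grip":0},{"wx":0,"wy":0,"wz":0,"x":-0.002,"y":0,"z":0.05,"grip":0},{"wx":0,"wy":0,"wz":0,"x":-0.002,"y":0,"z":0.05,"grip":0}]'; python3 -m jog '[{"wx":0,"wy":0,"wz":0,"x":0,"y":0,"z":0.002,"grip":0},{"wx":0,"wy":0,"wz":0,"x":0,"y":0,"z":0.002,"grip":0}]';python3 -m jog '[{"wx":0,"wy":0,"wz":0,"x":0,"y":0,"z":0.001,"grip":0},{"wx":0,"wy":0,"wz":0,"x":0,"y":0,"z":0.001,"grip":0}]'
```

```text
t: 5.88
tcp_pos: [0.5065, -0.186, 0.0738]
tcp_rot: [3.138, 0.001, 1.356]
wrist_force: [0.2, 0.0, 0.0]
opening: -0.004
grasp_force: 0.0
t: 6.12
tcp_pos: [0.5055, -0.1857, 0.0698]
tcp_rot: [3.141, 0.0, 1.356]
wrist_force: [-0.6, 0.8, 1.1]
opening: -0.005
grasp_force: 0.0
t: 6.38
tcp_pos: [0.5053, -0.1856, 0.0682]
tcp_rot: [-3.141, -0.0, 1.356]
wrist_force: [-0.2, 0.1, 1.3]
opening: 0.002
grasp_force: 0.0
```

```bash
python3 -m jog '[{"wx":0,"wy":0,"wz":0,"x":0.0015,"y":0,"z":0.0015,"grip":0},{"wx":0,"wy":0,"wz":0,"x":0.0015,"y":0,"z":0.0015,"grip":0},{"wx":0,"wy":0,"wz":0,"x":0.0015,"y":0,"z":0.0015,"grip":0}]'; python3 -m jog '[{"wx":0,"wy":0,"wz":0,"x":0,"y":0,"z":0.0015,"grip":0},{"wx":0,"wy":0,"wz":0,"x":0,"y":0,"z":0.0015,"grip":0}]';python3 -m jog '[{"wx":0,"wy":0,"wz":0,"x":0,"y":0,"z":0.001,"grip":0},{"wx":0,"wy":0,"wz":0,"x":0,"y":0,"z":0.001,"grip":0}]'
```

```text
t: 6.75
tcp_pos: [0.5057, -0.1841, 0.0667]
tcp_rot: [-3.141, -0.0, 1.356]
wrist_force: [-0.0, 0.3, 0.4]
opening: 0.001
grasp_force: 0.0
t: 7.0
tcp_pos: [0.5056, -0.1841, 0.0651]
tcp_rot: [-3.141, -0.0, 1.356]
wrist_force: [0.4, 0.2, -0.0]
opening: -0.004
grasp_force: 0.0
t: 7.25
tcp_pos: [0.5056, -0.1842, 0.0641]
tcp_rot: [-3.141, -0.0, 1.356]
wrist_force: [-0.0, 0.1, 0.2]
opening: 0.002
grasp_force: 0.0
```

```bash
for i in 1; do python3 -m jog '[{"wx":0,"wy":0,"wz":0,"x":0,"y":0,"z":0.0007,"grip":0},{"wx":0,"wy":0,"wz":0,"x":0,"y":0,"z":0.0007,"grip":0}]'; python3 -m jog '[{"wx":0,"wy":0,"wz":0,"x":0,"y":0,"z":0.0005,"grip":0},{"wx":0,"wy":0,"wz":0,"x":0,"y":0,"z":0.0005,"grip":0}]';done
```

```text
t: 7.5
tcp_pos: [0.5058, -0.1842, 0.0638]
tcp_rot: [3.141, 0.0, 1.356]
wrist_force: [-0.7, -0.4, 0.9]
opening: 0.001
grasp_force: 0.6
t: 7.75
tcp_pos: [0.5059, -0.1842, 0.0637]
tcp_rot: [3.141, 0.0, 1.356]
wrist_force: [-1.2, 0.7, 4.7]
opening: 0.003
grasp_force: 2.2
```

```bash
python3 -m jog '[{"wx":0,"wy":0,"wz":0,"x":0,"y":0,"z":0.0005,"grip":0},{"wx":0,"wy":0,"wz":0,"x":0,"y":0,"z":0.0005,"grip":0},{"wx":0,"wy":0,"wz":0,"x":0,"y":0.003,"z":0.0005,"grip":0},{"wx":0,"wy":0,"wz":0,"x":0,"y":0.006,"z":0.0005,"grip":0},{"wx":0,"wy":0,"wz":0,"x":0,"y":0.009,"z":0.0005,"grip":0}]'; python3 -m jog '[{"wx":0,"wy":0,"wz":0,"x":0,"y":0.003,"z":0,"grip":0},{"wx":0,"wy":0,"wz":0,"x":0,"y":0.006,"z":0,"grip":0},{"wx":0,"wy":0,"wz":0,"x":0,"y":0.009,"z":0,"grip":0}]';python3 -m jog '[{"wx":0,"wy":0,"wz":0,"x":0,"y":0.002,"z":0,"grip":0},{"wx":0,"wy":0,"wz":0,"x":0,"y":0.002,"z":0,"grip":0}]'
python3 - <<'E'
from m import *
print(plan((-.010,-.052,.064)),env.state()["wrist_force"])
E
python3 r.py pics/r2.png
```

```text
t: 8.38
tcp_pos: [0.5151, -0.1865, 0.0639]
tcp_rot: [3.14, 0.001, 1.356]
wrist_force: [-2.4, 0.5, 6.9]
opening: -0.006
grasp_force: 3.6
t: 8.75
tcp_pos: [0.5237, -0.1886, 0.0636]
tcp_rot: [3.14, 0.001, 1.355]
wrist_force: [-0.1, -1.3, 4.2]
opening: 0.002
grasp_force: 2.3
t: 9.0
tcp_pos: [0.5257, -0.189, 0.0631]
tcp_rot: [3.14, 0.001, 1.355]
wrist_force: [0.4, -2.3, 5.3]
opening: -0.001
grasp_force: 2.5
(array([ 0.0007, -0.0223, -0.0009]), array([ 0.0914,  0.0536, -0.0107]), array([ 0.5041, -0.1835,  0.064 ])) [ 0.4105 -2.286   5.3378]
```

View pics/r2.png

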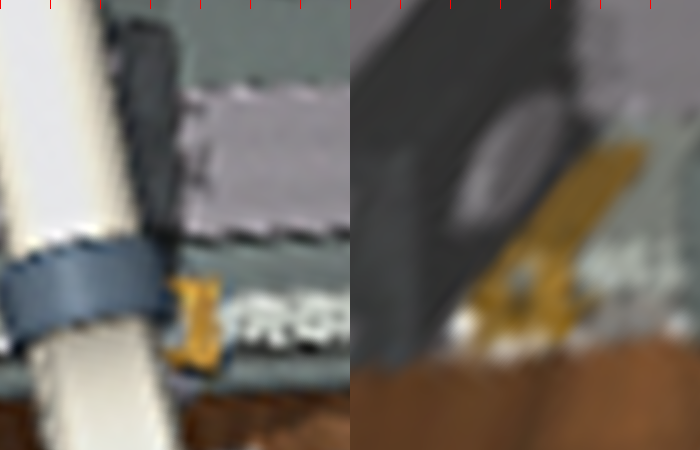

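The stroke worked: the jaw's right edge moved about 1.9 mm towards the rider for 20 mm of stroke. I'll repeat it with 22 mm strokes.

```bash
for i in 1; do python3 -m jog '[{"wx":0,"wy":0,"wz":0,"x":0,"y":0,"z":-0.006,"grip":0},{"wx":0,"wy":0,"wz":0,"x":0,"y":-0.011,"z":-0.007,"grip":0},{"wx":0,"wy":0,"wz":0,"x":0,"y":-0.022,"z":-0.006,"grip":0},{"wx":0,"wy":0,"wz":0,"x":0,"y":-0.022,"z":-0.003,"grip":0},{"wx":0,"wy":0,"wz":0,"x":0,"y":-0.022,"z":0,"grip":0},{"wx":0,"wy":0,"wz":0,"x":0,"y":-0.022,"z":0,"grip":0},{"wx":0,"wy":0,"wz":0,"x":0,"y":-0.018,"z":0,"grip":0},{"wx":0,"wy":0,"wz":0,"x":0,"y":-0.014,"z":0,"grip":0},{"wx":0,"wy":0,"wz":0,"x":0,"y":-0.01,"z":0,"grip":0}]'; python3 -m jog '[{"wx":0,"wy":0,"wz":0,"x":0,"y":0.004,"z":0,"grip":0},{"wx":0,"wy":0,"wz":0,"x":0,"y":0.008,"z":0,"grip":0},{"wx":0,"wy":0,"wz":0,"x":0,"y":0.01,"z":0,"grip":0}]';done
```

```text
t: 10.72
tcp_pos: [0.5163, -0.1868, 0.0639]
tcp_rot: [3.14, 0.001, 1.356]
wrist_force: [-1.3, -0.9, 6.8]
opening: 0.0
grasp_force: 3.4
t: 11.1
tcp_pos: [0.5258, -0.189, 0.0631]
tcp_rot: [3.14, 0.001, 1.355]
wrist_force: [-0.4, -1.7, 4.4]
opening: -0.002
grasp_force: 2.1
```

```bash
python3 -m jog '[{"wx":0,"wy":0,"wz":0,"x":0,"y":0,"z":-0.006,"grip":0},{"wx":0,"wy":0,"wz":0,"x":0,"y":-0.011,"z":-0.007,"grip":0},{"wx":0,"wy":0,"wz":0,"x":0,"y":-0.022,"z":-0.006,"grip":0},{"wx":0,"wy":0,"wz":0,"x":0,"y":-0.022,"z":-0.003,"grip":0},{"wx":0,"wy":0,"wz":0,"x":0,"y":-0.022,"z":0,"grip":0},{"wx":0,"wy":0,"wz":0,"x":0,"y":-0.022,"z":0,"grip":0},{"wx":0,"wy":0,"wz":0,"x":0,"y":-0.018,"z":0,"grip":0},{"wx":0,"wy":0,"wz":0,"x":0,"y":-0.014,"z":0,"grip":0},{"wx":0,"wy":0,"wz":0,"x":0,"y":-0.01,"z":0,"grip":0},{"wx":0,"wy":0,"wz":0,"x":0,"y":-0.006,"z":0,"grip":0},{"wx":0,"wy":0,"wz":0,"x":0,"y":-0.002,"z":0,"grip":0},{"wx":0,"wy":0,"wz":0,"x":0,"y":0,"z":0,"grip":0}]'
python3 -m jog '[{"wx":0,"wy":0,"wz":0,"x":0,"y":0,"z":-0.006,"grip":0},{"wx":0,"wy":0,"wz":0,"x":0,"y":-0.011,"z":-0.007,"grip":0},{"wx":0,"wy":0,"wz":0,"x":0,"y":-0.022,"z":-0.006,"grip":0},{"wx":0,"wy":0,"wz":0,"x":0,"y":-0.022,"z":-0.003,"grip":0},{"wx":0,"wy":0,"wz":0,"x":0,"y":-0.022,"z":0,"grip":0},{"wx":0,"wy":0,"wz":0,"x":0,"y":-0.022,"z":0,"grip":0},{"wx":0,"wy":0,"wz":0,"x":0,"y":-0.018,"z":0,"grip":0},{"wx":0,"wy":0,"wz":0,"x":0,"y":-0.014,"z":0,"grip":0},{"wx":0,"wy":0,"wz":0,"x":0,"y":-0.01,"z":0,"grip":0},{"wx":0,"wy":0,"wz":0,"x":0,"y":-0.006,"z":0,"grip":0},{"wx":0,"wy":0,"wz":0,"x":0,"y":-0.002,"z":0,"grip":0},{"wx":0,"wy":0,"wz":0,"x":0,"y":0,"z":0,"grip":0}]'
python3 -m jog '[{"wx":0,"wy":0,"wz":0,"x":0,"y":0,"z":-0.006,"grip":0},{"wx":0,"wy":0,"wz":0,"x":0,"y":-0.011,"z":-0.007,"grip":0},{"wx":0,"wy":0,"wz":0,"x":0,"y":-0.022,"z":-0.006,"grip":0},{"wx":0,"wy":0,"wz":0,"x":0,"y":-0.022,"z":-0.003,"grip":0},{"wx":0,"wy":0,"wz":0,"x":0,"y":-0.022,"z":0,"grip":0},{"wx":0,"wy":0,"wz":0,"x":0,"y":-0.022,"z":0,"grip":0},{"wx":0,"wy":0,"wz":0,"x":0,"y":-0.018,"z":0,"grip":0},{"wx":0,"wy":0,"wz":0,"x":0,"y":-0.014,"z":0,"grip":0},{"wx":0,"wy":0,"wz":0,"x":0,"y":-0.01,"z":0,"grip":0},{"wx":0,"wy":0,"wz":0,"x":0,"y":-0.006,"z":0,"grip":0},{"wx":0,"wy":0,"wz":0,"x":0,"y":-0.002,"z":0,"grip":0},{"wx":0,"wy":0,"wz":0,"x":0,"y":0,"z":0,"grip":0}]'
python3 r.py pics/r3.png
```

```text
t: 12.6
tcp_pos: [0.5258, -0.189, 0.0632]
tcp_rot: [3.14, 0.001, 1.355]
wrist_force: [-0.5, -0.8, 5.7]
opening: -0.002
grasp_force: 2.0
t: 14.1
tcp_pos: [0.5258, -0.189, 0.0632]
tcp_rot: [3.14, 0.001, 1.355]
wrist_force: [-1.1, -1.2, 4.0]
opening: 0.0
grasp_force: 2.0
t: 15.6
tcp_pos: [0.5258, -0.189, 0.0632]
tcp_rot: [3.14, 0.001, 1.355]
wrist_force: [-1.0, -1.5, 4.6]
opening: -0.001
grasp_force: 2.0
```

View pics/r3.png

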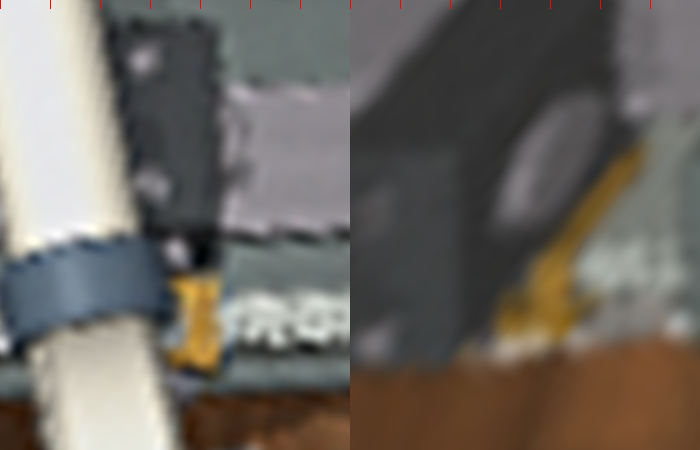

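```bash
python3 -m jog '[{"wx":0,"wy":0,"wz":0,"x":0,"y":0,"z":-0.006,"grip":0},{"wx":0,"wy":0,"wz":0,"x":0,"y":-0.011,"z":-0.007,"grip":0},{"wx":0,"wy":0,"wz":0,"x":0,"y":-0.022,"z":-0.006,"grip":0},{"wx":0,"wy":0,"wz":0,"x":0,"y":-0.022,"z":-0.003,"grip":0},{"wx":0,"wy":0,"wz":0,"x":0,"y":-0.022,"z":0,"grip":0},{"wx":0,"wy":0,"wz":0,"x":0,"y":-0.022,"z":0,"grip":0},{"wx":0,"wy":0,"wz":0,"x":0,"y":-0.018,"z":0,"grip":0},{"wx":0,"wy":0,"wz":0,"x":0,"y":-0.014,"z":0,"grip":0},{"wx":0,"wy":0,"wz":0,"x":0,"y":-0.01,"z":0,"grip":0},{"wx":0,"wy":0,"wz":0,"x":0,"y":-0.006,"z":0,"grip":0},{"wx":0,"wy":0,"wz":0,"x":0,"y":-0.002,"z":0,"grip":0},{"wx":0,"wy":0,"wz":0,"x":0,"y":0,"z":0,"grip":0}]'
python3 -m jog '[{"wx":0,"wy":0,"wz":0,"x":0,"y":0,"z":-0.006,"grip":0},{"wx":0,"wy":0,"wz":0,"x":0,"y":-0.011,"z":-0.007,"grip":0},{"wx":0,"wy":0,"wz":0,"x":0,"y":-0.022,"z":-0.006,"grip":0},{"wx":0,"wy":0,"wz":0,"x":0,"y":-0.022,"z":-0.003,"grip":0},{"wx":0,"wy":0,"wz":0,"x":0,"y":-0.022,"z":0,"grip":0},{"wx":0,"wy":0,"wz":0,"x":0,"y":-0.022,"z":0,"grip":0},{"wx":0,"wy":0,"wz":0,"x":0,"y":-0.018,"z":0,"grip":0},{"wx":0,"wy":0,"wz":0,"x":0,"y":-0.014,"z":0,"grip":0},{"wx":0,"wy":0,"wz":0,"x":0,"y":-0.01,"z":0,"grip":0},{"wx":0,"wy":0,"wz":0,"x":0,"y":-0.006,"z":0,"grip":0},{"wx":0,"wy":0,"wz":0,"x":0,"y":-0.002,"z":0,"grip":0},{"wx":0,"wy":0,"wz":0,"x":0,"y":0,"z":0,"grip":0}]'
python3 -m jog '[{"wx":0,"wy":0,"wz":0,"x":0,"y":0,"z":-0.02,"grip":0},{"wx":0,"wy":0,"wz":0,"x":0,"y":0,"z":-0.06,"grip":0},{"wx":0,"wy":0,"wz":0,"x":-0.06,"y":0,"z":-0.06,"grip":0},{"wx":0,"wy":0,"wz":0,"x":-0.1,"y":0,"z":-0.06,"grip":0},{"wx":0,"wy":0,"wz":0,"x":-0.1,"y":0,"z":-0.06,"grip":0}]'
python3 r.py pics/r4.png
```

```text
t: 17.7
tcp_pos: [0.5258, -0.189, 0.0632]
tcp_rot: [3.14, 0.001, 1.355]
wrist_force: [-0.3, -0.6, 4.5]
opening: 0.0
grasp_force: 2.0
t: 19.2
tcp_pos: [0.5258, -0.189, 0.0632]
tcp_rot: [3.14, 0.001, 1.355]
wrist_force: [-1.1, -2.3, 4.2]
opening: 0.001
grasp_force: 2.0
t: 19.82
tcp_pos: [0.5031, -0.2883, 0.1232]
tcp_rot: [3.142, 0.0, 1.352]
wrist_force: [-0.3, 0.5, -0.4]
opening: -0.002
grasp_force: 0.0
```

View pics/r4.png

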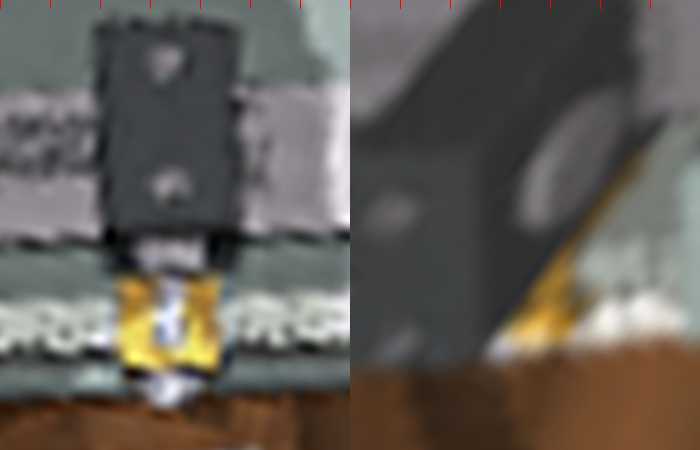

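The jaw spans about cols 98–240 and the rider 118–222, so they are nearly aligned. I'll check this numerically.

```bash
python3 - <<'E'
import cv2,numpy as np
for f in("r1","r4"):
    a=cv2.imread(f"pics/{f}.png")[:,:350].astype(float)
    def edges(prof,w=3):
        g=np.gradient(cv2.GaussianBlur(prof[None],(0,0),w)[0]);return g
    br=(a[...,2]-a[...,0])[285:360].mean(0); br=br-np.median(br)
    j=a[...,0][45:215].mean(0)
    def sub(g,i): 
        k=np.arange(i-8,i+9);k=k[(k>0)&(k<349)];w=abs(g[k]);return (k*w).sum()/w.sum()
    g=edges(br);r=(sub(g,g.argmax()),sub(g,g.argmin()))
    g=edges(j);L=(sub(g,g[15:150].argmin()+15),sub(g,g[150:300].argmax()+150))
    print(f,"rider",r,np.mean(r),"jaw",L,np.mean(L))
E
python3 - <<'E'
from g import *
p=np.load("p.npy");im=cams.get_image("top")
for lab,z in(("pointer_tip",.04),("rider_slot",.037),("jaw",.0)):
    for q in spotter.landmark_of(lab,im)[:1]:
        w=world(im,q["pixel"],z)[:2]-p[:2];print(lab,q["p"],w@[-np.sin(p[2]),np.cos(p[2])])
E
```

```text
r1 rider (np.float64(129.1095500270298), np.float64(227.94153420085857)) 178.5255421139442 jaw (np.float64(34.67382297151834), np.float64(184.0968205321584)) 109.38532175183838
r4 rider (np.float64(120.0469187076622), np.float64(218.05725042227638)) 169.05208456496928 jaw (np.float64(94.76437544855216), np.float64(241.81560749842012)) 168.28999147348614
pointer_tip 0.58 0.034968546853567935
rider_slot 0.52 0.03496994499960056
jaw 0.82 0.03205578668609166
```

It is set: the jaw is about 0.1 mm from the slot centre, and stroke odometry and the pointer landmark agree. Next is the guard, so I'll compute the approach in front of it.

Run:
```python
from m import *
print(plan((-.115,-.155,.12)),plan((-.115,-.053,.082)))
im=cams.get_image("top"); p=np.load("p.npy")
c0,s0=np.cos(p[2]),np.sin(p[2])
P=np.array([world(im,(u,v)) for u in range(375,425) for v in range(205,250)]);d=P[:,:2]-p[:2]
L=np.c_[d@[c0,s0],d@[-s0,c0],P[:,2]];L=L[(L[:,2]>.06)&(L[:,0]<-.05)&(abs(L[:,1]+.052)<.04)]
if len(L):print(np.percentile(L,[2,50,98],axis=0))
```

```text
(array([-0.0028, -0.1267,  0.0026]), array([ 0.0004, -0.0004,  0.0029]), array([ 0.3795, -0.2617,  0.12  ])) (array([ 0.0992, -0.1267,  0.0406]), array([ 0.0004, -0.0004,  0.0029]), array([ 0.4013, -0.1621,  0.082 ]))
[[-0.1645 -0.0691  0.093 ]
 [-0.1402 -0.0477  0.4886]
 [-0.0747 -0.0252  0.4972]]
```

```bash
python3 -m jog '[{"wx":0,"wy":0,"wz":0,"x":0,"y":-0.06,"z":0,"grip":0},{"wx":0,"wy":0,"wz":0,"x":0,"y":-0.11,"z":0,"grip":0},{"wx":0,"wy":0,"wz":0,"x":0,"y":-0.127,"z":0,"grip":0},{"wx":0,"wy":0,"wz":0,"x":0.05,"y":-0.127,"z":0,"grip":0},{"wx":0,"wy":0,"wz":0,"x":0.099,"y":-0.127,"z":0.01,"grip":0},{"wx":0,"wy":0,"wz":0,"x":0.099,"y":-0.127,"z":0.04,"grip":0},{"wx":0,"wy":0,"wz":0,"x":0.099,"y":-0.127,"z":0.04,"grip":0},{"wx":0,"wy":0,"wz":0,"x":0.099,"y":-0.127,"z":0.04,"grip":0},{"wx":0,"wy":0,"wz":0,"x":0.099,"y":-0.127,"z":0.04,"grip":0}]'
python3 - <<'E'
from m import *
print(plan((-.095,-.052,.082)))
for n in("top","side"):
    im=cams.get_image(n);cv2.imwrite(f"pics/{n}2.png",im["color"][...,::-1])
a=cv2.imread("pics/top2.png")[140:270,300:450];b=cv2.imread("pics/side2.png")[170:310,200:350]
cv2.imwrite("pics/c2.png",cv2.hconcat([cv2.resize(a,(400,347),interpolation=cv2.INTER_CUBIC),cv2.resize(b,(372,347),interpolation=cv2.INTER_CUBIC)]))
E
```

```text
t: 21.8
tcp_pos: [0.4014, -0.1631, 0.0839]
tcp_rot: [3.14, 0.0, 1.354]
wrist_force: [0.0, 0.4, 0.5]
opening: 0.0
grasp_force: 0.0
(array([0.002 , 0.0196, 0.002 ]), array([ 0.1063,  0.0282, -0.0615]), array([ 0.4211, -0.1654,  0.082 ]))
```

View pics/c2.png

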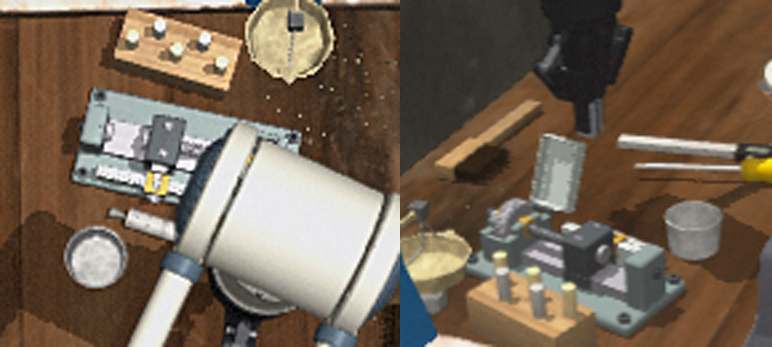

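The side view shows the fingertip behind the guard, on the robot side, centred on its width. I'll push it up first and then check.

```bash
python3 -m jog '[{"wx":0,"wy":0,"wz":0,"x":0.002,"y":0.01,"z":0,"grip":0},{"wx":0,"wy":0,"wz":0,"x":0.002,"y":0.02,"z":0,"grip":0},{"wx":0,"wy":0,"wz":0,"x":0.002,"y":0.026,"z":-0.004,"grip":0},{"wx":0,"wy":0,"wz":0,"x":0.002,"y":0.031,"z":-0.008,"grip":0},{"wx":0,"wy":0,"wz":0,"x":0.002,"y":0.037,"z":-0.011,"grip":0},{"wx":0,"wy":0,"wz":0,"x":0.002,"y":0.042,"z":-0.013,"grip":0},{"wx":0,"wy":0,"wz":0,"x":0.002,"y":0.042,"z":-0.013,"grip":0}]'
python3 - <<'E'
from m import *
print(plan((-.073,-.052,.095))[0])
im=cams.get_image("side");b=im["color"][170:310,200:350,::-1]
cv2.imwrite("pics/c3.png",cv2.resize(b,(600,560),interpolation=cv2.INTER_CUBIC))
E
```

```text
t: 22.78
tcp_pos: [0.4432, -0.1694, 0.0961]
tcp_rot: [3.14, -0.0, 1.356]
wrist_force: [-0.0, 0.4, -0.3]
opening: 0.002
grasp_force: 0.0
[-0.0008 -0.0005  0.0011]
```

View pics/c3.png

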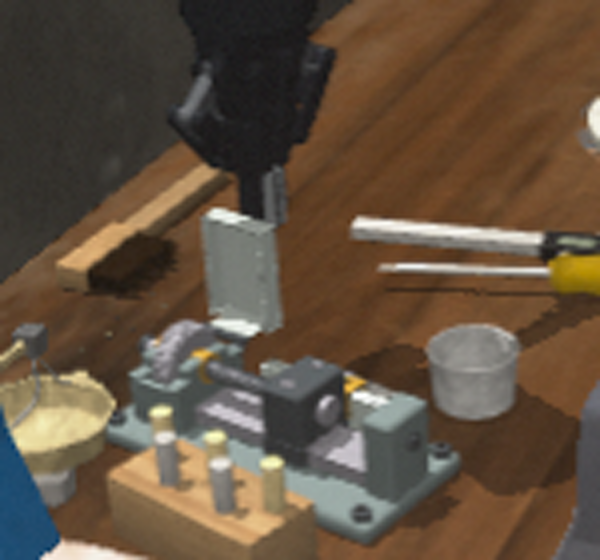

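The guard now stands nearly upright at about (240,265), with the finger behind it. I'll carry on over and down.

```bash
python3 -m jog '[{"wx":0,"wy":0,"wz":0,"x":0,"y":0.008,"z":-0.005,"grip":0},{"wx":0,"wy":0,"wz":0,"x":0,"y":0.016,"z":-0.008,"grip":0},{"wx":0,"wy":0,"wz":0,"x":0,"y":0.024,"z":-0.009,"grip":0},{"wx":0,"wy":0,"wz":0,"x":0,"y":0.032,"z":-0.009,"grip":0},{"wx":0,"wy":0,"wz":0,"x":0,"y":0.04,"z":-0.008,"grip":0},{"wx":0,"wy":0,"wz":0,"x":0,"y":0.048,"z":-0.006,"grip":0},{"wx":0,"wy":0,"wz":0,"x":0,"y":0.055,"z":-0.003,"grip":0},{"wx":0,"wy":0,"wz":0,"x":0,"y":0.062,"z":0.001,"grip":0},{"wx":0,"wy":0,"wz":0,"x":0,"y":0.068,"z":0.007,"grip":0},{"wx":0,"wy":0,"wz":0,"x":0,"y":0.074,"z":0.013,"grip":0},{"wx":0,"wy":0,"wz":0,"x":0,"y":0.079,"z":0.019,"grip":0},{"wx":0,"wy":0,"wz":0,"x":0,"y":0.083,"z":0.023,"grip":0},{"wx":0,"wy":0,"wz":0,"x":0,"y":0.083,"z":0.025,"grip":0},{"wx":0,"wy":0,"wz":0,"x":0,"y":0.083,"z":0.026,"grip":0}]'
python3 -m jog '[{"wx":0,"wy":0,"wz":0,"x":0,"y":0.004,"z":0.0005,"grip":0},{"wx":0,"wy":0,"wz":0,"x":0,"y":0.004,"z":0.001,"grip":0},{"wx":0,"wy":0,"wz":0,"x":0,"y":0.004,"z":0.001,"grip":0}]'
```

```text
t: 24.58
tcp_pos: [0.5235, -0.187, 0.07]
tcp_rot: [3.141, -0.0, 1.356]
wrist_force: [-0.5, 0.6, 5.2]
opening: -0.002
grasp_force: 2.6
t: 24.95
tcp_pos: [0.5271, -0.1879, 0.07]
tcp_rot: [-3.141, 0.0, 1.356]
wrist_force: [-4.3, 1.7, 7.8]
opening: -0.001
grasp_force: 3.8
```

The plate bears at z = 70.0 mm, so the guard is shut. I'll retreat and check everything.

```bash
python3 -m jog '[{"wx":0,"wy":0,"wz":0,"x":0,"y":0.004,"z":0.0005,"grip":0},{"wx":0,"wy":0,"wz":0,"x":0,"y":0,"z":-0.02,"grip":0},{"wx":0,"wy":0,"wz":0,"x":0,"y":0,"z":-0.07,"grip":0},{"wx":0,"wy":0,"wz":0,"x":-0.06,"y":0,"z":-0.1,"grip":0},{"wx":0,"wy":0,"wz":0,"x":-0.11,"y":0,"z":-0.1,"grip":0},{"wx":0,"wy":0,"wz":0,"x":-0.11,"y":0,"z":-0.1,"grip":0},{"wx":0,"wy":0,"wz":0,"x":-0.11,"y":0,"z":-0.1,"grip":0}]'
python3 - <<'E'
from r import *
p=np.load("p.npy")
T=rect("top",p,.039); 
im=cams.get_image("side");b=im["color"][190:310,200:330,::-1]
cv2.imwrite("pics/c4.png",cv2.hconcat([T,cv2.resize(b,(440,450),interpolation=cv2.INTER_CUBIC)]))
im=cams.get_image("top");c0,s0=np.cos(p[2]),np.sin(p[2])
P=np.array([world(im,(u,v)) for u in range(380,420) for v in range(180,230)]);d=P[:,:2]-p[:2]
L=np.c_[d@[c0,s0],d@[-s0,c0],P[:,2]];L=L[(L[:,2]>.06)&(L[:,2]<.1)&(abs(L[:,1]+.052)<.016)&(abs(L[:,0])<.025)]
print(len(L),np.polyfit(L[:,0],L[:,2],1))
E
```

```text
t: 25.82
tcp_pos: [0.5038, -0.295, 0.1688]
tcp_rot: [3.141, -0.001, 1.355]
wrist_force: [-1.0, 0.6, 0.3]
opening: -0.001
grasp_force: 0.0
307 [-0.0024  0.0688]
```

View pics/c4.png

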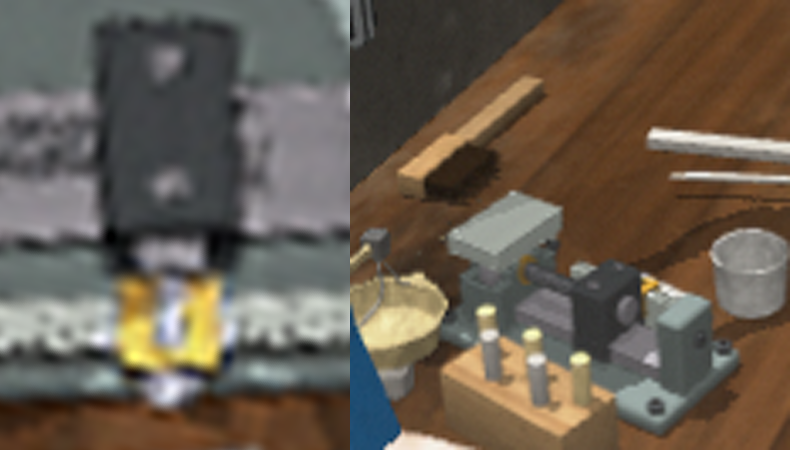

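The guard lies level over the wheel at about (505,225), with a slope of −0.002 rad. The jaw (cols 98–240) is still centred on the rider (118–222).

```bash
python3 -c "
from station import env
print(env.hand_in())"
```

```text
the job is handed in; nothing more can be done
None
```

I rolled the wheel until the pointer stood in the rider's slot (about 0.1 mm off centre by the top camera), then pushed the guard fully shut, moved the arm clear and handed the job in at about 26 s of the 67 s allowed.

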